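Chock a mailing tube on a sloping height gauge and read its height

ROBOT

A 6-joint arm with a two-finger parallel gripper is mounted at the origin on a cart in front of the work surface, level with it; the furniture and walls round the work are solid. World frame = base frame: x ahead of the robot, y to its left, z up, the work surface at z = 0. Lengths are in m, angles in rad, forces in N, time in s.
With the tool pointing down it reaches from about 0.325 to 0.9 m from the base axis. Payload 6.1 kg.
Tool frame: the origin (TCP) lies midway between the tips of the shut fingers; the grasp point (between the pads) lies 19 mm behind it; x points along the fingers, y is the direction in which the jaws open and shut, and the axes are right-handed (so a half turn about x gives the same grasp; the last joint's range is limited). The gripper opens to 85 mm and grips with 20 to 120 N. Pads are 22 mm wide; open, the fingers measure 114 mm over their backs; the gripper's body (76 mm by 85 mm) begins 54 mm behind the grasp point. The pads swing forward as they close: fully open they stand 13 mm farther back than shut.
Start: joints at [1.172, 0.22, 1.526, -0, 1.395, -0.126], TCP at [0.168, 0.602, 0.231] pointing down, gripper open.
Joint ranges: [-2.98, 2.98], [-0.91, 2.08], [0.09, 2.57], [-1.24, 4.39], [0.2, 2.65], [-2.68, 2.68]. Speed limits (rad/s): [2.57, 2.57, 3.01, 3.14, 3.14, 3.14].

INTERFACE

Orientations are given as [roll, pitch, yaw] about the fixed x, y, z axes, in that order (R = Rz(yaw) Ry(pitch) Rx(roll)).
In Python, from plant import movep, move_l, set_joints, gripper_to, hold, inverse_kinematics, observe, get_image, get_calibration, Unreachable, job_done gives the robot as it stands. Calls block until the motion is done:
- movep(position, orientation): joint-space move of the TCP to a pose.
- move_l(position, feed=0.15, rotation=None, max_force=None): straight line of the TCP; rotation=None keeps the orientation; feed is the mean speed in m/s. With max_force (N) it stops when the force on the tool has changed by that much, and returns True; else False.
- set_joints(angles): joint-space move.
- gripper_to(opening, f_grip=None): finger opening in m; f_grip is the grip in N (None keeps the last); returns when the fingers have stopped.
- hold(seconds).
- inverse_kinematics(position, orientation): joint angles nearest the present ones, or None.
- observe(): the state.
- get_image(name): name is "side" or "top"; returns (picture, depth): 384x512x3 uint8, red, green, blue; 384x512 float32, m along the optical axis (not along the pixel's ray), 0 where there is no reading.
- get_calibration(name): a dict with "intrinsics" (3x3 intrinsics, pixels), "dist_coeffs" ([k1, k2, p1, p2, k3] as OpenCV has them; the pictures are not rectified), "world_from_camera" (4x4, takes a point from camera to world coordinates). Camera axes: x right, y down, z forward; pixel columns grow to the right and rows downward; lengths in m; the calibration is good to about 2 mm. A picture is of the moment at which its call begins. get_calibration takes no time and is no camera call.
A pose or a line that the arm cannot do raises Unreachable and nothing moves.
- job_done(): hands the job in, once; it reports no verdict.
The state is a dict: "time_s": time; "q": joint angles; "joint_velocities": joint speeds; "joint_torque": joint torques, N m; "eef_pos": TCP position; "tcp_rot": TCP orientation; "ft_force": force on the tool from outside, world axes, zero at the start; "torque": the same for the moment, N m; "opening": finger opening in m.
Only numpy, scipy, OpenCV 4.12 (cv2) and the standard library are available. Lean on these libraries where they do the work, as an engineer would, in place of code of your own. Each camera call takes 0.05 s, during which the arm holds its last target. There are 200 camera calls.

TASK

Measure the cardboard tube on the sloping height gauge. First lay the yellow wedge chock flat on the bed just downhill of the red line, its sloping face uphill and its handle towards the open front; only then lay the tube along the red line against the chock, let it go so that it stays put with its middle under the gauge foot, and push the red knob down until the foot rests on the tube. Never leave the tube free to roll, and leave the other things where they stand.

Things in the scene. Friction and masses are not known exactly. Their poses are not given: they have to be found in the camera images.
- rest_top (a point): Middle of the top edge of an empty black sheet-steel parcel rest, a fixed obstacle: 112 x 110 mm footprint around this point, 141 mm high.
- gauge: Fixed grey height gauge. Origin on the worktop straight below the foot's axis; x points from its open front to the column at its back (x=125 to 155 mm), z up. Aluminium bed from x=-90 to +110 mm, 210 mm along y, level along x, falling 8 degrees towards +y (downhill); no rim. A thin red line runs along x at y=0 on the bed.
- beam_tip (a point): Middle of the front end of the beam above the bed (gauge frame x=-50, y=0, z=185 mm). The beam, 44 mm wide, runs back from here to the column, its underside 165 mm and its top 205 mm above the worktop; to reach under it a gripper must come in tilted, leaning to the front.
- bed_mark (a point): The point of the red line on the bed's top straight below the foot, 50 mm above the worktop; axes as the gauge's.
- gauge_foot (a joint): Slide of the gauge's foot (m): 0 raised as at the start, grows downwards to 0.05; about 0.035 when the foot rests on the tube lying on the red line. It moves under about 4 N, has a weak return spring and stays where it is left.
- foot_pad (a point): Centre of the flat underside of the foot, a black disc 32 mm across, 85 mm above the bed when raised; axes as the gauge's.
- knob_top (a point): Centre of the top of the red knob, 32 mm across, above the beam; 265 mm above the worktop when raised; it moves with the foot.
- tube_center (a point): Centre of the cardboard mailing tube: 50 mm across, 160 mm long, about 0.09 kg, closed at both ends with white caps; rolls freely. Its axis is this point's x (y and z turn as it rolls). Starts lying on the worktop, centre 25 mm up.
- chock: Yellow wedge chock, about 0.13 kg; origin at the centre of the wedge's underside. Wedge 60 mm along x, 62 mm along y, 29 mm high; toe at y=-31 mm, from where (2 mm up) the face rises towards +y at 45 degrees. A handle bar runs from the wedge to x=-86 mm: 10 mm thick (centre y=+26 mm), 13 to 29 mm above the underside. Starts flat on the worktop.
- chock_grip (a point): Grip point on the chock's handle, 14 mm from its end: chock frame x=-72, y=+26, z=21 mm; axes as the chock's.
- chock_toe (a point): Middle of the toe edge of the chock, at its underside (chock frame x=0, y=-31, z=0 mm); axes as the chock's. The axis of a 50 mm tube lying against the chock on the same surface is 12 mm beyond the toe (chock frame y=-43 mm).
- mug: White dotted mug, 82 mm across, 91 mm high, handle sticks out 57 mm towards its -y; origin under it. Bystander.
- weight: Brass check weight, 30 mm across, 40 mm high; origin under it. Bystander.
- stamp: Rubber stamp, 30x52 mm, 78 mm high; origin under it. Bystander.
- tape: Roll of grey tape lying flat, 103 mm across, 48 mm high; origin under it. Bystander.
- dispenser: Tape dispenser, 60x170 mm, 97 mm high; origin under it. Bystander.

How it is judged:
By the outcome, as a careful person would: the job done as asked, in the order asked, and still so for the second after the job is handed in, with the robot touching nothing.
It also fails if it takes over 72 s, if anything falls off the work surface, if the arm or the gripper's body presses on something with over 40 N, if the wrist force passes 120 N, or if a joint passes its speed limit or range.

## Working session

There is one attempt and no reset: what is moved stays moved. The work goes in short steps, each a Python script; the robot and the scene stay as the last script left them, time stands still between calls to the robot, and variables do not carry over. Pictures are saved under pics/ and viewed, about 8 in all and at most 12, crops included, and the job is handed in when it is done.

```bash
ls; mkdir -p pics; cat > h.py <<'E'
import numpy as np, cv2
from plant import *
def grab(n,tag):
    im,d=get_image(n); cv2.imwrite(f'pics/{tag}.png',im[:,:,::-1]); np.savez(f'{tag}.npz',im=im,d=d); return im,d
def cloud(n,d):
    c=get_calibration(n); K=np.array(c["intrinsics"]);D=np.array(c["dist_coeffs"]);T=np.array(c["world_from_camera"])
    h,w=d.shape; u,v=np.meshgrid(np.arange(w),np.arange(h))
    p=cv2.undistortPoints(np.stack([u,v],-1).reshape(-1,1,2).astype(np.float64),K,D).reshape(h,w,2)
    P=np.concatenate([p*d[...,None],d[...,None]],-1)@T[:3,:3].T+T[:3,3]
    P[d==0]=np.nan
    return P
E
python3 - <<'E'
from h import *
ims=[]
for n in("top","side"):
    im,d=grab(n,n+"0"); c=get_calibration(n); print(n,np.round(c["world_from_camera"],3).tolist(),c["intrinsics"])
print(observe())
E
```

```text
pics
top [[0.018, -0.986, 0.167, 0.311], [-1.0, -0.017, 0.009, 0.007], [-0.006, -0.167, -0.986, 1.596], [0.0, 0.0, 0.0, 1.0]] [[496.08382619   0.         253.83188328]
 [  0.         496.08382619 191.84959662]
 [  0.           0.           1.        ]]
side [[0.993, -0.057, 0.106, 0.418], [-0.12, -0.409, 0.905, -1.13], [-0.008, -0.911, -0.413, 0.682], [0.0, 0.0, 0.0, 1.0]] [[427.13785273   0.         250.99185876]
 [  0.         427.13785273 190.96155833]
 [  0.           0.           1.        ]]
{'time_s': 0.1, 'q': array([ 1.17192752e+00,  2.21154904e-01,  1.52753727e+00,  5.88627960e-07,
        1.39471031e+00, -1.26123677e-01]), 'joint_velocities': array([ 1.22212862e-03, -2.79107643e-03, -1.92517911e-03,  1.12023130e-05,
       -3.58203352e-04,  1.22119225e-03]), 'joint_torque': array([ 9.88270476e-04, -4.98236597e+01, -3.90548337e+01, -2.56341518e-04,
        5.58420026e-03, -5.02162561e-05]), 'eef_pos': array([0.1681559 , 0.60136541, 0.23028244]), 'tcp_rot': array([-1.69724011,  1.5689865 , -1.96998535]), 'ft_force': array([-0.14684669,  0.05165874, -0.76863253]), 'torque': array([-0.03534608,  0.05114337, -0.01273802]), 'opening': 0.08543266513953293}
```

View pics/top0.png

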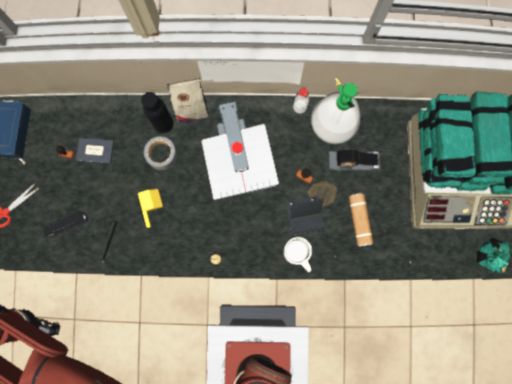

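View pics/side0.png

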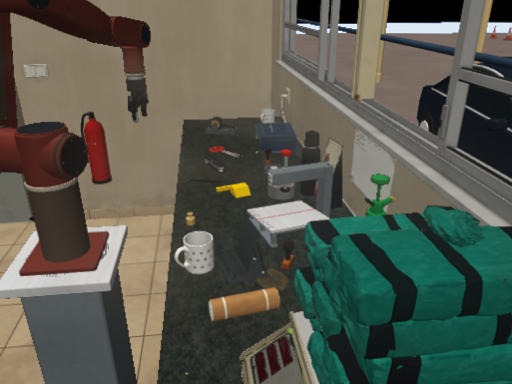

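```bash
cat > fit.py <<'E'
from h import *
from scipy.optimize import minimize
def proj(n,X):
    c=get_calibration(n); T=np.linalg.inv(c["world_from_camera"])
    r,_=cv2.Rodrigues(T[:3,:3]); return cv2.projectPoints(np.float64(X),r,T[:3,3],np.array(c["intrinsics"]),np.array(c["dist_coeffs"]))[0][:,0]
def render(n,parts,S=4):
    m=np.zeros((384*S,512*S),np.uint8)
    for X in parts:
        p=(proj(n,X)+.5)*S-.5
        cv2.fillConvexPoly(m,cv2.convexHull(np.round(p*16).astype(np.int32)),255,shift=4)
    return cv2.resize(m,(512,384),interpolation=cv2.INTER_AREA)/255.
def place(parts,p,z=0,R0=np.eye(3)):
    c,s=np.cos(p[2]),np.sin(p[2]); R=np.array([[c,-s,0],[s,c,0],[0,0,1]])@R0
    return [X@R.T+[p[0],p[1],z] for X in parts]
def fit(parts,masks,p0,z=0):
    f=lambda p:sum(np.abs(render(n,place(parts,p,z))-m).sum() for n,m in masks.items())
    best=None
    for dy in(-.15,0,.15):
        s=np.array([p0[0],p0[1],p0[2]+dy]); sim=np.vstack([s,s+[.015,0,0],s+[0,.015,0],s+[0,0,.15]])
        r=minimize(f,s,method='Nelder-Mead',options=dict(initial_simplex=sim,xatol=1e-4,fatol=.05))
        if best is None or r.fun<best.fun: best=r
    return best.x,best.fun,sum(m.sum() for m in masks.values())
def box(x0,x1,y0,y1,z0,z1): return np.array([[x,y,z] for x in(x0,x1) for y in(y0,y1) for z in(z0,z1)])
m=1e-3
wed=np.array([[x,y,z] for x in(-30,30) for y,z in((-31,0),(-31,2),(-4,29),(31,29),(31,0))])*m
chock=[wed,box(-86,-30,21,31,13,29)*m]
a=np.linspace(0,2*np.pi,40)
tube=[np.concatenate([np.stack([0*a+x,.025*np.cos(a),.025*np.sin(a)],1) for x in(-.08,.08)])]
def yellow(im):
    h=cv2.cvtColor(im,cv2.COLOR_RGB2HSV); return (abs(h[...,0].astype(int)-26)<7)&(h[...,1]>150)&(h[...,2]>100)
E
python3 - <<'E'
from fit import *
D={n:np.load(n+'0.npz') for n in('top','side')}
P={n:cloud(n,D[n]['d']) for n in D}
vv,uu=np.mgrid[:384,:512]
roi=lambda u0,u1,v0,v1:(uu>u0)&(uu<u1)&(vv>v0)&(vv<v1)
ym={'top':yellow(D['top']['im'])&roi(130,170,180,235),'side':yellow(D['side']['im'])&roi(205,260,175,205)}
tm={'top':roi(340,380,185,255)&(P['top'][...,2]>.008),'side':roi(200,288,280,328)&(P['side'][...,2]>.010)}
for nm,parts,M,z in(('chock',chock,ym,0),('tube',tube,tm,.025)):
    p0=np.nanmean(P['top'][M['top']],0); print(nm,p0,[int(x.sum()) for x in M.values()])
    for k in(['top'],['side'],['top','side']):
        print(k,fit(parts,{n:M[n].astype(float) for n in k},[p0[0],p0[1],0],z))
for n in P:
    q=P[n];near=(abs(q[...,0]-.55)<.25)&(abs(q[...,1]-.06)<.22)
    b=near&(abs(q[...,2]-.205)<.006); x=q[b]; print(n,'beam',b.sum(),cv2.minAreaRect(np.float32(x[:,:2])),x[:,2].mean())
    hs=cv2.cvtColor(D[n]['im'],cv2.COLOR_RGB2HSV); red=((hs[...,0]<6)|(hs[...,0]>174))&(hs[...,1]>60)
    k=near&red&(q[...,2]>.257)&(q[...,2]<.275); x=q[k]; print('knob',k.sum(),x.mean(0),cv2.minEnclosingCircle(np.float32(x[:,:2])))
    w=near&(q[...,2]>.03)&(q[...,2]<.072); l=w&red; x=q[l]; c=x.mean(0);print('line',l.sum(),c,np.linalg.svd(x-c,full_matrices=False)[2][0])
    w&=(hs[...,1]<60)&(hs[...,2]>150); x=q[w]; print('bed',w.sum(),cv2.minAreaRect(np.float32(x[:,:2])))
    A=np.c_[x[:,:2],np.ones(len(x))]; print(np.linalg.lstsq(A,x[:,2],rcond=None)[0])
    r=q[(abs(q[...,2]-.141)<.01)&(abs(q[...,0]-.3)<.12)&(abs(q[...,1]+.13)<.12)]; print('rest',len(r),r.min(0) if len(r) else 0,r.max(0) if len(r) else 0)
    for nm,z0,cx,cy in(('mug',.085,.2,-.12),('tape',.045,.5,.3),('bottle',.1,.65,.3),('weight',.035,.17,.13),('stamp',.06,.42,-.14)):
        r=q[(q[...,2]>z0)&(q[...,2]<z0+.3)&(np.hypot(q[...,0]-cx,q[...,1]-cy)<.09)]; print(nm,len(r),r.min(0) if len(r) else 0,r.max(0) if len(r) else 0)
im=D['top']['im'][85:285,130:390]; cv2.imwrite('pics/c.png',cv2.resize(im,None,fx=3,fy=3,interpolation=2)[:,:,::-1])
E
```

```text
chock [0.53678058 0.35367524 0.01732608] [305, 331]
['top'] (array([0.54721674, 0.36052405, 0.3057236 ]), np.float64(227.52941176470586), np.float64(305.0))
['side'] (array([0.54955831, 0.35140725, 0.27964751]), np.float64(22.4), np.float64(331.0))
['top', 'side'] (array([0.54798018, 0.36003443, 0.3033307 ]), np.float64(293.2352941176471), np.float64(636.0))
tube [ 0.49107584 -0.31791173  0.04258613] [811, 1497]
['top'] (array([ 0.49260677, -0.32170472,  0.16204167]), np.float64(69.65882352941176), np.float64(811.0))Traceback (most recent call last):
  File "<stdin>", line 11, in <module>
  File "fit.py", line 20, in fit
    r=minimize(f,s,method='Nelder-Mead',options=dict(initial_simplex=sim,xatol=1e-4,fatol=.05))
    res = _minimize_neldermead(fun, x0, args, callback, bounds=bounds,
                               **options)
    fxr = func(xr)
    fx = function(np.copy(x), *(wrapper_args + args))
  File "fit.py", line 16, in <lambda>
    f=lambda p:sum(np.abs(render(n,place(parts,p,z))-m).sum() for n,m in masks.items())
               ~~~^^^^^^^^^^^^^^^^^^^^^^^^^^^^^^^^^^^^^^^^^^^^^^^^^^^^^^^^^^^^^^^^^^^^^
  File "fit.py", line 16, in <genexpr>
    f=lambda p:sum(np.abs(render(n,place(parts,p,z))-m).sum() for n,m in masks.items())
                          ~~~~~~^^^^^^^^^^^^^^^^^^^^
  File "fit.py", line 9, in render
    p=(proj(n,X)+.5)*S-.5
       ~~~~^^^^^
  File "fit.py", line 4, in proj
    c=get_calibration(n); T=np.linalg.inv(c["world_from_camera"])
ValueError: time passes only in moves, steps and waits
```

```bash
sed -i 's/^def proj/import functools\n_g=functools.lru_cache(None)(get_calibration)\ndef proj/; s/c=get_calibration(n); T=np.linalg.inv/c=_g(n); T=np.linalg.inv/; s/dy in(-.15,0,.15)/dy in(-.3,0,.3)/' fit.py
cat > meas.py <<'E'
from fit import *
D={n:np.load(n+'0.npz') for n in('top','side')}
P={n:cloud(n,D[n]['d']) for n in D}
vv,uu=np.mgrid[:384,:512]
roi=lambda u0,u1,v0,v1:(uu>u0)&(uu<u1)&(vv>v0)&(vv<v1)
ym={'top':yellow(D['top']['im'])&roi(130,170,180,235),'side':yellow(D['side']['im'])&roi(205,260,175,205)}
tm={'top':roi(340,380,185,255)&(P['top'][...,2]>.008),'side':roi(200,288,280,328)&(P['side'][...,2]>.010)}
def tint(n,m): x=D[n]['im'].copy(); x[m]=x[m]//2+np.uint8([0,0,127]); return x
out=[]
for n,(r0,r1) in {'top':((185,235,120,180),(185,255,335,385)),'side':((170,205,200,265),(280,330,200,290))}.items():
    for r,mm in((r0,ym),(r1,tm)):
        for im in(D[n]['im'],tint(n,mm[n])): out.append(cv2.resize(im[r[0]:r[1],r[2]:r[3]],(190,190),interpolation=0))
cv2.imwrite('pics/c.png',np.vstack([np.hstack(out[:4]),np.hstack(out[4:])])[:,:,::-1])
for nm,parts,M,z in(('chock',chock,ym,0),('tube',tube,tm,.025)):
    p0=np.nanmean(P['top'][M['top']],0)
    for k in(['top'],['side'],['top','side']):
        print(nm,k,*fit(parts,{n:M[n].astype(float) for n in k},[p0[0],p0[1],0],z))
np.set_printoptions(precision=4,suppress=True)
for n in P:
    q=P[n];near=(abs(q[...,0]-.55)<.25)&(abs(q[...,1]-.06)<.22)
    b=near&(abs(q[...,2]-.205)<.006); x=q[b]; print(n,'beam',b.sum(),cv2.minAreaRect(np.float32(x[:,:2])),x[:,2].mean())
    hs=cv2.cvtColor(D[n]['im'],cv2.COLOR_RGB2HSV); red=((hs[...,0]<6)|(hs[...,0]>174))&(hs[...,1]>60)
    k=near&red&(q[...,2]>.257)&(q[...,2]<.275); x=q[k]; print('knob',k.sum(),x.mean(0) if k.sum() else 0)
    w=near&(q[...,2]>.03)&(q[...,2]<.072); l=w&red; x=q[l]; c=x.mean(0);print('line',l.sum(),c,np.linalg.svd(x-c,full_matrices=False)[2][0])
    w&=(hs[...,1]<60)&(hs[...,2]>150); x=q[w]; print('bed',w.sum(),cv2.minAreaRect(np.float32(x[:,:2])))
    A=np.c_[x[:,:2],np.ones(len(x))]; print(np.linalg.lstsq(A,x[:,2],rcond=None)[0])
    for nm,z0,cx,cy in(('rest',.1,.37,-.13),('mug',.085,.2,-.12),('tape',.045,.6,.3),('bottle',.1,.8,.3),('weight',.035,.17,.13),('stamp',.06,.5,-.14)):
        r=q[(q[...,2]>z0)&(q[...,2]<z0+.3)&(np.hypot(q[...,0]-cx,q[...,1]-cy)<.1)]; print(nm,len(r),r.min(0) if len(r) else 0,r.max(0) if len(r) else 0)
E
python3 meas.py
```

```text
chock ['top'] [0.54721674 0.36052405 0.3057236 ] 227.52941176470586 305.0
chock ['side'] [0.5495523  0.35129176 0.28203281] 22.525490196078433 331.0
chock ['top', 'side'] [0.54755856 0.35977531 0.30150214] 293.4862745098039 636.0
tube ['top'] [ 0.49260677 -0.32170472  0.16204167] 69.65882352941176 811.0
tube ['side'] [ 0.49338818 -0.32503616  0.18017514] 85.35294117647058 1497.0
tube ['top', 'side'] [ 0.49335506 -0.32404908  0.1764901 ] 204.09019607843135 2308.0
top beam 810 ((0.7074655890464783, 0.0814560279250145), (0.19494123756885529, 0.04633943736553192), 12.620039939880371) 0.20492513514999658
knob 100 [0.6614 0.0704 0.2649]meas.py:24: RuntimeWarning: Mean of empty slice.
  w=near&(q[...,2]>.03)&(q[...,2]<.072); l=w&red; x=q[l]; c=x.mean(0);print('line',l.sum(),c,np.linalg.svd(x-c,full_matrices=False)[2][0])
  ret = um.true_divide(
Traceback (most recent call last):
  File "meas.py", line 24, in <module>
    w=near&(q[...,2]>.03)&(q[...,2]<.072); l=w&red; x=q[l]; c=x.mean(0);print('line',l.sum(),c,np.linalg.svd(x-c,full_matrices=False)[2][0])
                                                                                               ~~~~~~~~~~~~~~~~~~~~~~~~~~~~~~~~~~~~~~~~~^^^
IndexError: index 0 is out of bounds for axis 0 with size 0
```

View pics/c.png

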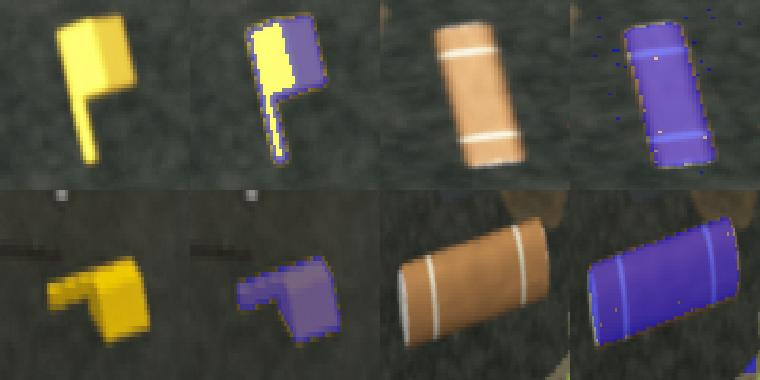

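```bash
sed -i 's/abs(h\[...,0\].astype(int)-26)<7)&(h\[...,1\]>150)/abs(h[...,0].astype(int)-27)<9)\&(h[...,1]>110)/' fit.py
sed -i "s/^    w=near.*/    w=near\&(q[...,2]>.03)\&(q[...,2]<.072)/; s/>.257)/>.255)/" meas.py
python3 meas.py
```

```text
chock ['top'] [0.54816179 0.36014071 0.29814682] 78.04705882352941 554.0
chock ['side'] [0.54955503 0.35152089 0.28060643] 23.08627450980392 332.0
chock ['top', 'side'] [0.54883671 0.35842557 0.29257415] 132.88235294117646 886.0
tube ['top'] [ 0.49260677 -0.32170472  0.16204167] 69.65882352941176 811.0
tube ['side'] [ 0.49338818 -0.32503616  0.18017514] 85.35294117647058 1497.0
tube ['top', 'side'] [ 0.49335506 -0.32404908  0.1764901 ] 204.09019607843135 2308.0
top beam 810 ((0.7074655890464783, 0.0814560279250145), (0.19494123756885529, 0.04633943736553192), 12.620039939880371) 0.20492513514999658
knob 102 [0.6612 0.0702 0.2647]
bed 3421 ((0.5339128971099854, 0.021599918603897095), (0.5113439559936523, 0.22964227199554443), 20.254600524902344)
[ 0.0473 -0.1242  0.0275]
rest 0 0 0
mug 0 0 0
tape 100 [0.6475 0.2813 0.0451] [0.6995 0.3664 0.0558]
bottle 1271 [0.7745 0.2085 0.1001] [0.8996 0.3637 0.3319]
weight 0 0 0
stamp 388 [ 0.4019 -0.1882  0.0605] [ 0.5522 -0.0878  0.146 ]
side beam 376 ((0.7077690362930298, 0.0764460638165474), (0.1931702196598053, 0.053543854504823685), 10.840252876281738) 0.20371709411840747
knob 54 [0.6615 0.0597 0.262 ]
bed 1773 ((0.5347679853439331, 0.011643856763839722), (0.5070937871932983, 0.2247171700000763), 21.31888198852539)
[ 0.0509 -0.1046  0.0224]
rest 0 0 0
mug 0 0 0
tape 28 [0.6515 0.2782 0.0452] [0.6917 0.3451 0.0494]
bottle 715 [0.7761 0.2151 0.116 ] [0.8998 0.3534 0.3166]
weight 0 0 0
stamp 666 [ 0.4023 -0.1982  0.0604] [ 0.5528 -0.0869  0.1426]
```

```bash
cat > pose.py <<'E'
from fit import *
from scipy.spatial.transform import Rotation as Ro
G=np.eye(4)  # gauge frame
GY=np.radians(12.6); GO=np.array([.661,.071])
def se2(x,y,z,yaw,roll=0,):
    T=np.eye(4); T[:3,:3]=(Ro.from_euler('z',yaw)*Ro.from_euler('x',roll)).as_matrix(); T[:3,3]=[x,y,z]; return T
def bed(): return se2(GO[0],GO[1],.05,GY,-np.radians(8))   # bed frame at bed_mark
def tr(x,y,z): T=np.eye(4);T[:3,3]=[x,y,z];return T
def tool(F,g,lean,s,back=.019):
    """F frame, g grasp pt in F, lean to front (rad), s=+-1 jaw sign -> TCP pos, rpy"""
    a=np.array([np.sin(lean),0,-np.cos(lean)]); y=np.array([0,s,0.]); R=np.stack([a,y,np.cross(a,y)],1)
    p=F@np.r_[np.array(g)+back*a,1]
    return p[:3],Ro.from_matrix(F[:3,:3]@R).as_euler('xyz')
E
python3 - <<'E'
from pose import *
D={n:np.load(n+'0.npz') for n in('top','side')}
np.set_printoptions(precision=4,suppress=True)
for n in D:
    q=cloud(n,D[n]['d']); B=bed(); x=q.reshape(-1,3); x=x[np.isfinite(x[:,0])]
    L=(x-B[:3,3])@B[:3,:3]; k=(abs(L[:,2])<.012)&(abs(L[:,0])<.125)&(abs(L[:,1])<.13); L=L[k]
    print(n,k.sum(),cv2.minAreaRect(np.float32(L[:,:2])),np.percentile(L,[.5,99.5],axis=0).tolist(),L[:,2].mean(), np.linalg.lstsq(np.c_[L[:,:2],np.ones(len(L))],L[:,2],rcond=None)[0])
C=se2(.5485,.359,0,.293); T=se2(.493,-.3225,.025,.17)
for s in(1,-1):
    print('s',s)
    for nm,F,g,l in(('cpick',C,(-.074,.026,.027),20),('cpick+',C,(-.074,.026,.15),20),('cpl',bed()@tr(0,.043,0),(-.074,.026,.027),20),('cpl+',bed()@tr(0,.043,0),(-.074,.026,.1),20),
      ('tpick',T,(-.06,0,0),45),('tpick+',T,(-.06,0,.2),45),('tpl',bed(),(-.06,0,.025),45),('tin',bed(),(-.26,0,.04),45),('tinhi',bed(),(-.26,0,.2),45),('knob',se2(*GO,.265,GY),(0,0,.02),0)):
        p,r=tool(F,g,np.radians(l),s); print(nm,p,r,inverse_kinematics(p,r))
E
```

```text
top 3348 ((0.01803913712501526, -0.00023046135902404785), (0.21443751454353333, 0.2138652205467224), 1.37843656539917) [[-0.08799885242909307, -0.10643624381276927, -0.008810953850115901], [0.10867929251055876, 0.10399333244449527, 0.008864992531114833]] 0.00013558554026570782 [0.0002 0.0008 0.0001]
side 1554 ((0.017055481672286987, -0.006064094603061676), (0.21624824404716492, 0.22125910222530365), 0.6745138168334961) [[-0.09075763905768253, -0.11393557813289594, -0.010423616265060057], [0.12456537353194691, 0.09764075786987181, 0.0025864277536416873]] -0.0017889751895919593 [ 0.0071  0.006  -0.0017]
s 1
cpick [0.4764 0.3644 0.0091] [-0.      1.2217  0.293 ] [ 0.5748  0.2406  2.0174 -0.1816  0.5547 -1.1503]
cpick+ [0.4764 0.3644 0.1321] [-0.      1.2217  0.293 ] [ 0.5748  0.0306  1.9715 -0.132   0.8075 -1.2136]
cpl [0.5799 0.1242 0.0495] [-0.3899  1.1959 -0.1453] [ 0.1355  0.1381  2.0473 -0.1801  0.6023 -1.5495]
cpl+ [0.5777 0.1341 0.1217] [-0.3899  1.1959 -0.1453] [ 0.1569  0.018   2.013  -0.1592  0.7576 -1.5622]
tpick [ 0.4471 -0.3304  0.0116] [0.     0.7854 0.17  ] [-1.2307  0.28
[... 696 characters left out ...]
777 0.1341 0.1217] [ 2.7517  1.1959 -0.1453] [ 0.1569  0.018   2.013  -0.1592  0.7576  1.5794]
tpick [ 0.4471 -0.3304  0.0116] [3.1416 0.7854 0.17  ] [-1.2307  0.2862  2.1737  1.1023  0.8963 -0.6515]
tpick+ [ 0.4471 -0.3304  0.2116] [3.1416 0.7854 0.17  ] [-1.2307 -0.142   2.1322  0.8624  1.1623 -0.1959]
tpl [0.6152 0.0624 0.0615] [2.9454 0.7757 0.0816] None
tin [0.4196 0.0208 0.0763] [2.9454 0.7757 0.0816] None
tinhi [0.4147 0.0426 0.2347] [2.9454 0.7757 0.0816] None
knob [0.661 0.071 0.266] [2.9217 1.5708 0.    ] [-0.0115  0.2959  1.3713  0.      1.4743  1.3394]<sys>:0: UserWarning: Gimbal lock detected. Setting third angle to zero since it is not possible to uniquely determine all angles.
```

```bash
sed -i 's/GO=np.array(.*/GO=np.array([.661,.070])/' pose.py; python3 - <<'E'
from pose import *
np.set_printoptions(precision=3,suppress=True)
T=se2(.493,-.3225,.025,.172)
for l in(30,33,36,39):
  for s in(1,-1):
    print(l,s)
    for nm,F,g in(('tpick',T,(-.062,0,0)),('tpick+',T,(-.062,0,.2)),('in++',bed(),(-.062,-.1,.17)),('in+',bed(),(-.062,-.1,.05)),('tpl',bed(),(-.062,0,.025)),('out',bed(),(-.062-.06,0,.025+.08))):
        p,r=tool(F,g,np.radians(l),s); print(nm,p,inverse_kinematics(p,r))
E
```

```text
30 1
tpick [ 0.441 -0.331  0.009] None
tpick+ [ 0.441 -0.331  0.209] None
in++ [ 0.627 -0.017  0.216] [-0.205 -0.14   2.02   0.144  0.735 -2.114]
in+ [ 0.63  -0.034  0.097] [-0.239  0.047  2.092  0.245  0.486 -2.254]
tpl [0.61  0.06  0.058] [-0.037  0.083  2.146  0.028  0.373 -1.889]
out [0.549 0.057 0.138] [-0.049 -0.235  2.26   0.03   0.577 -1.898]
30 -1
tpick [ 0.441 -0.331  0.009] [-1.089  0.213  2.119  0.74   0.785 -0.22 ]
tpick+ [ 0.441 -0.331  0.209] [-1.089 -0.138  2.027  0.551  1.142  0.104]
in++ [ 0.627 -0.017  0.216] [-0.205 -0.14   2.02   0.144  0.735  1.027]
in+ [ 0.63  -0.034  0.097] [-0.239  0.047  2.092  0.245  0.486  0.888]
tpl [0.61  0.06  0.058] [-0.037  0.083  2.146  0.028  0.373  1.253]
out [0.549 0.057 0.138] [-0.049 -0.235  2.26   0.03   0.577  1.244]
33 1
tpick [ 0.442 -0.331  0.009] None
tpick+ [ 0.442 -0.331  0.209] None
in++ [ 0.628 -0.017  0.216] [-0.221 -0.166  2.059  0.203  0.68  -2.174]
in+ [ 0.631 -0.033  0.098] [-0.255  0.032  2.127  0.355  0.432 -2.369]
tpl [0.61  0.06  0.059] [-0.048  0.069  2.182  0.107  0.302 -1.972]
out [0.549 0.058 0.138] [-0.06
[... 1261 characters left out ...]
pick [ 0.444 -0.331  0.01 ] [-1.179  0.246  2.158  0.97   0.84   2.649]
tpick+ [ 0.444 -0.331  0.21 ] None
in++ [ 0.629 -0.016  0.218] [-0.255 -0.211  2.135  0.358  0.577 -2.332]
in+ [ 0.633 -0.033  0.099] None
tpl [0.612 0.06  0.06 ] None
out [0.551 0.058 0.139] [-0.092 -0.307  2.375  0.236  0.396 -2.119]
39 -1
tpick [ 0.444 -0.331  0.01 ] [-1.179  0.246  2.158  0.97   0.84  -0.492]
tpick+ [ 0.444 -0.331  0.21 ] [-1.179 -0.15   2.093  0.739  1.147 -0.079]
in++ [ 0.629 -0.016  0.218] [-0.255 -0.211  2.135  0.358  0.577  0.81 ]
in+ [ 0.633 -0.033  0.099] [-0.29   0.011  2.194  0.681  0.345  0.434]
tpl [0.612 0.06  0.06 ] None
out [0.551 0.058 0.139] [-0.092 -0.307  2.375  0.236  0.396  1.023]
```

```bash
python3 - <<'E'
from pose import *
C=se2(.5485,.359,0,.293); L=np.radians(25); g=np.array((-.074,.026,.027)); s=1
K=lambda y,z:tool(bed()@tr(0,y,z),g,L,s)
pk=tool(C,g,L,s)
up=lambda z:tool(C,g+[0,0,z],L,s)
way=[K(.123,.10),K(.123,.025),K(.043,.025),K(.043,0)]
print([inverse_kinematics(*w) is not None for w in way])
gripper_to(.05,60)
movep(*up(.10)); 
print('down',move_l(pk[0],.12,max_force=8),observe()['eef_pos'],pk[0])
gripper_to(0,70); print(observe()['opening'])
move_l(up(.10)[0],.2)
print(observe()['opening'],observe()['ft_force'])
movep(*way[0]); print(observe()['opening'],observe()['time_s'])
grab('top','top1');grab('side','side1')
a=cv2.imread('pics/top1.png')[80:240,110:290];b=cv2.imread('pics/side1.png')[110:260,190:360]
cv2.imwrite('pics/v1.png',np.hstack([cv2.resize(a,(400,356)),cv2.resize(b,(400,356))]))
E
```

```text
[True, True, True, True]
down False [0.47842891 0.36538453 0.01064173] [0.47783182 0.36483802 0.00978015]
0.008429331364766555
0.008382125806864586 [-0.21615223 -0.25317196 -2.59010166]
0.00843852761397073 4.85
```

View pics/v1.png

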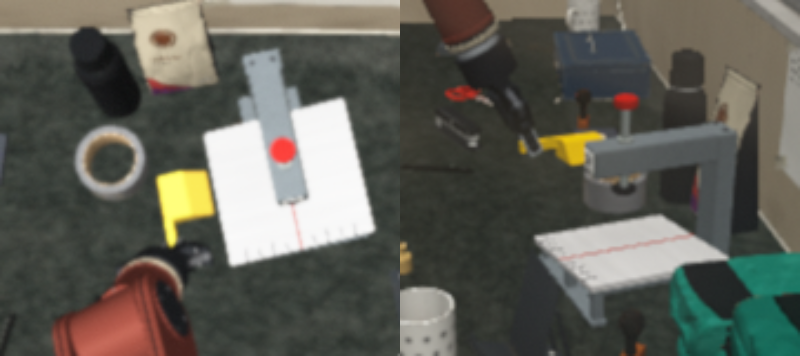

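```bash
python3 - <<'E'
from pose import *
L=np.radians(25); g=np.array((-.074,.026,.027)); s=1
K=lambda y,z:tool(bed()@tr(0,y,z),g,L,s)
move_l(K(.123,.025)[0],.15); move_l(K(.043,.02)[0],.12); hold(.3)
print(observe()['ft_force'])
print('c',move_l(K(.043,-.006)[0],.03,max_force=3)); o=observe();B=bed()
print(((o['eef_pos']-K(.043,0)[0])@B[:3,:3]),o['ft_force'])
gripper_to(.035); hold(.2)
p=o['eef_pos']-.07*B[:3,:3]@np.array([np.sin(L),0,-np.cos(L)])
move_l(p,.12)
movep(*tool(bed()@tr(-.04,.2,.1),g,L,s))
im,d=grab('top','top2');im2,d2=grab('side','side2'); print(observe()['time_s'])
vv,uu=np.mgrid[:384,:512]
M={'top':yellow(im)&(uu>195)&(uu<290)&(vv>120)&(vv<210),'side':yellow(im2)&(uu>240)&(uu<335)&(vv>185)&(vv<250)}
Bi=bed(); f=lambda p,n:sum(np.abs(render(k,[ (X@(m:=(Bi@se2(p[0],p[1],0,p[2])))[:3,:3].T+m[:3,3]) for X in chock])-M[k]).sum() for k in n)
for n in(['top'],['side'],['top','side']):
    r=minimize(f,[0,.043,0],args=(n,),method='Nelder-Mead',options=dict(initial_simplex=[[0,.043,0],[.01,.043,0],[0,.053,0],[0,.043,.1]],xatol=1e-4,fatol=.05)); print(n,r.x,r.fun,[M[k].sum() for k in n])
a=im[100:220,180:300];b=im2[170:280,220:350]
cv2.imwrite('pics/v2.png',np.hstack([cv2.resize(a,(400,400)),cv2.resize(b,(400,400))])[:,:,::-1])
E
```

```text
[-0.43435778 -0.21891278 -1.51905975]
c True
[-1.34790517e-04  9.46616896e-06  4.76564240e-04] [-2.10486969 -0.45309803  4.4555855 ]
9.4583
['top'] [-0.00342329  0.04838386  0.08405056] 146.8862745098039 [np.int64(343)]
['side'] [-0.00237897  0.03717631 -0.02667772] 26.235294117647058 [np.int64(392)]
['top', 'side'] [-0.00109258  0.04081381 -0.00456247] 188.79999999999995 [np.int64(343), np.int64(392)]
```

View pics/v2.png

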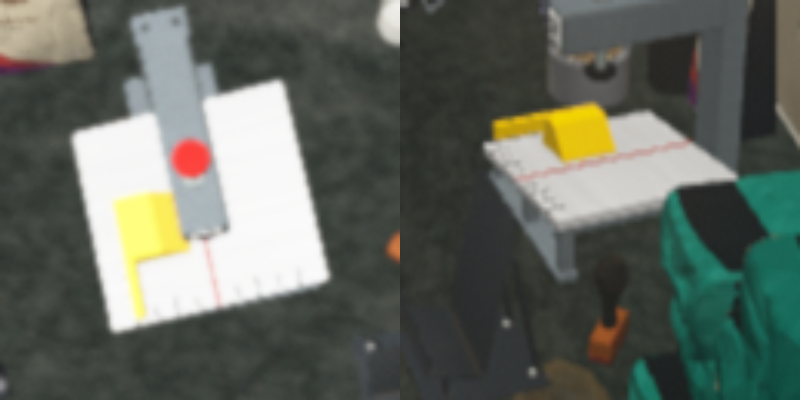

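```bash
python3 - <<'E'
from pose import *
np.set_printoptions(precision=4,suppress=True)
def onbed(n,uv):
    c=get_calibration(n);T=np.array(c["world_from_camera"]);B=bed()
    p=cv2.undistortPoints(np.float64(uv).reshape(-1,1,2),np.array(c["intrinsics"]),np.array(c["dist_coeffs"])).reshape(-1,2)
    r=np.c_[p,np.ones(len(p))]@T[:3,:3].T; t=-((T[:3,3]-B[:3,3])@B[:3,2])/(r@B[:3,2])
    return (T[:3,3]+t[:,None]*r-B[:3,3])@B[:3,:3]
for n in('top','side'):
    im=np.load(n+'2.npz')['im'].astype(int); vv,uu=np.mgrid[:384,:512]
    rd=im[...,0]-(im[...,1]+im[...,2])/2
    roi=(uu>236)&(uu<252)&(vv>174)&(vv<195) if n=='top' else (uu>255)&(uu<316)&(vv>205)&(vv<223)
    h=im.max(-1)>120; k=roi&(rd>15)&(abs(im[...,1]-im[...,2])<25)
    uv=np.c_[uu[k],vv[k]]; b=onbed(n,uv); w=rd[k]; f=np.polyfit(b[:,0],b[:,1],1,w=w); print(n,k.sum(),'line y=',f, 'x range',b[:,0].min(),b[:,0].max())
    print(np.c_[b[::max(1,len(b)//6),:2]])
print('toe',onbed('side',[(274.6,214),(289.2,212.1)]))
E
```

```text
top 26 line y= [ 0.015  -0.0003] x range -0.08930201027561341 -0.03533111974607398
[[-0.0353  0.0015]
 [-0.0455  0.0003]
 [-0.0526 -0.0015]
 [-0.0628 -0.0028]
 [-0.0722 -0.0008]
 [-0.0792 -0.0027]
 [-0.0886 -0.0008]]
side 119 line y= [ 0.0069 -0.0094] x range -0.09300415265071962 0.10959993507380819
[[-0.0417  0.0886]
 [ 0.0808 -0.0107]
 [ 0.0271 -0.0038]
 [ 0.0317 -0.0169]
 [-0.0153 -0.013 ]
 [-0.0615 -0.0092]
 [-0.0902 -0.0142]]
toe [[-0.027   0.0036  0.    ]
 [ 0.0216 -0.002   0.    ]]
```

```bash
python3 - <<'E'
from pose import *
L=np.radians(32); s=-1; T=se2(.493,-.3225,.025,.170); g=np.array((-.062,0,0.))
up=lambda z:tool(T,g+[0,0,z],L,s,.022)
In=lambda y,z:tool(bed()@tr(0,y,.025+z),g,L,s,.022)
way=[In(-.1,.16),In(-.1,.015),In(-.004,.015),In(-.003,0)]
print([inverse_kinematics(*w) is not None for w in way])
o=observe(); move_l(o['eef_pos']+[-.08,0,.17],.25)
gripper_to(.085)
movep(*up(.24)); move_l(up(.06)[0],.25)
print('down',move_l(up(0)[0],.08,max_force=6),observe()['eef_pos']-up(0)[0])
gripper_to(.03,25); print(observe()['opening'])
move_l(up(.24)[0],.2); print(observe()['opening'],observe()['ft_force'])
movep(*way[0]); print(observe()['opening'],observe()['time_s'])
grab('top','top3');grab('side','side3')
a=cv2.imread('pics/top3.png')[80:240,170:350];b=cv2.imread('pics/side3.png')[80:260,180:380]
cv2.imwrite('pics/v3.png',np.hstack([cv2.resize(a,(400,356)),cv2.resize(b,(400,356))]))
E
```

```text
[True, True, True, True]
down False [ 0.00020276 -0.00035136  0.00036419]
0.04934913143109624
0.04975419908472874 [-0.36339724 -0.05326072 -1.39151691]
0.04954454097705097 18.0167
```

View pics/v3.png

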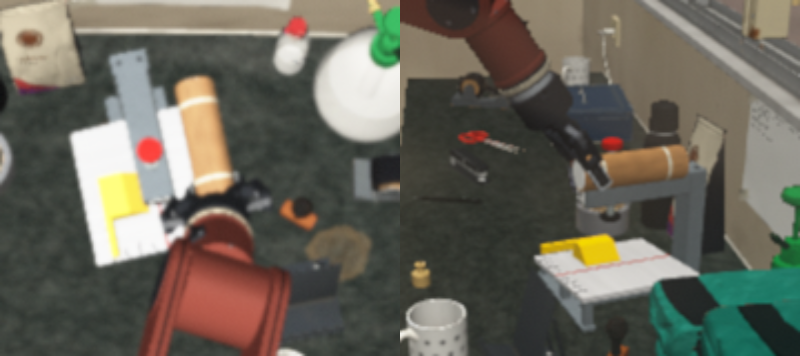

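```bash
python3 - <<'E'
from pose import *
L=np.radians(32); s=-1; g=np.array((-.062,0,0.)); B=bed()
In=lambda y,z:tool(bed()@tr(0,y,.025+z),g,L,s,.022)
err=lambda:(observe()['eef_pos']-In(0,0)[0])@B[:3,:3]
print(move_l(In(-.1,.015)[0],.15,max_force=15), move_l(In(-.004,.015)[0],.1,max_force=12)); hold(.3)
print(err(),observe()['ft_force'])
print('down',move_l(In(-.004,-.006)[0],.02,max_force=2.5)); e=err(); print(e,observe()['ft_force'])
print('side',move_l(In(.006,e[2])[0],.01,max_force=1.5)); print(err(),observe()['ft_force'],observe()['time_s'])
grab('top','top4');grab('side','side4')
a=cv2.imread('pics/top4.png')[100:220,180:300];b=cv2.imread('pics/side4.png')[170:280,220:350]
cv2.imwrite('pics/v4.png',np.hstack([cv2.resize(a,(400,400)),cv2.resize(b,(400,400))]))
E
```

```text
False False
[ 2.58561607e-05 -4.39095618e-03  1.50061204e-02] [ 0.31019898 -0.27394738  0.28618816]
down True
[-5.86629706e-05 -3.89995143e-03  1.66513055e-04] [-1.47095251 -0.42741177  3.44733816]
side True
[-3.42103411e-05 -3.90950999e-03  1.97023309e-04] [-0.3603775  -1.50743187  2.53400255] 21.6
```

View pics/v4.png

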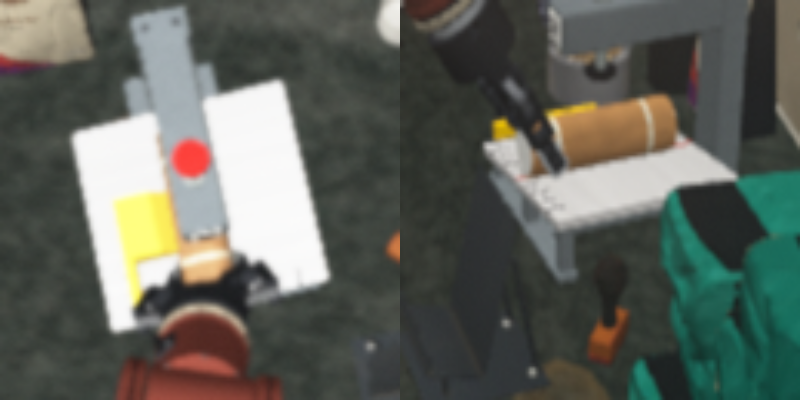

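```bash
python3 - <<'E'
from pose import *
L=np.radians(32); s=-1; g=np.array((-.062,0,0.)); B=bed()
In=lambda y,z:tool(bed()@tr(0,y,.025+z),g,L,s,.022)
err=lambda:(observe()['eef_pos']-In(0,0)[0])@B[:3,:3]
move_l(In(-.004,.0015)[0],.02); hold(.4); print(err(),observe()['ft_force']@B[:3,:3])
print('side',move_l(In(.008,.0015)[0],.01,max_force=2)); hold(.2);print(err(),observe()['ft_force']@B[:3,:3])
e=err(); print('down',move_l(In(e[1]-.0005,-.005)[0],.015,max_force=2)); print(err(),observe()['ft_force']@B[:3,:3],observe()['time_s'])
E
```

```text
[-0.0001632  -0.00392598  0.00131534] [-0.426794   -0.33729297 -0.33756601]
side False
[2.65175998e-05 8.00580023e-03 1.52619281e-03] [ 0.10742259 -0.89037848  0.18504136]
down True
[0.00019218 0.00778786 0.00106784] [-0.47313296 -1.26389037  1.8188746 ] 24.1083
```

```bash
python3 - <<'E'
from pose import *
grab('top','top5');grab('side','side5')
vv,uu=np.mgrid[:384,:512]
for k in(2,4,5):
    im=np.load(f'top{k}.npz')['im']; m=yellow(im)&(uu>195)&(uu<290)&(vv>120)&(vv<210)
    up=m&(vv<178)&(vv>158); r=[uu[up&(vv==v)].min() for v in range(160,176,3)]; print(k,m.sum(),r)
    im=np.load(f'side{k}.npz')['im']; m=yellow(im)&(uu>240)&(uu<335)&(vv>185)&(vv<250); print('side',m.sum(),vv[m].min(),uu[m].min(),[vv[m&(uu==u)].min() for u in(252,256,275,280)])
f=lambda k:[np.load(f'top{k}.npz')['im'][140:205,190:270],np.load(f'side{k}.npz')['im'][180:240,235:325]]
cv2.imwrite('pics/v5.png',np.vstack([np.hstack([cv2.resize(x,(390,290)) for x in f(k)]) for k in(4,5)])[:,:,::-1])
E
```

```text
2 343 [np.int64(217), np.int64(215), np.int64(216), np.int64(217), np.int64(217), np.int64(218)]
side 392 198 250 [np.int64(203), np.int64(202), np.int64(199), np.int64(198)]
4 326 [np.int64(217), np.int64(216), np.int64(216), np.int64(217), np.int64(217), np.int64(218)]
side 75 198 250 [np.int64(203), np.int64(205), np.int64(199), np.int64(198)]
5 298 [np.int64(217), np.int64(213), np.int64(214), np.int64(214), np.int64(215), np.int64(216)]Traceback (most recent call last):
  File "<stdin>", line 7, in <module>
    return umr_minimum(a, axis, None, out, keepdims, initial, where)
ValueError: zero-size array to reduction operation minimum which has no identity
```

```bash
python3 - <<'E'
from pose import *
L=np.radians(32); s=-1; g=np.array((-.062,0,0.)); B=bed()
In=lambda y,z,x=0:tool(bed()@tr(x,y,.025+z),g,L,s,.022)
move_l(In(.0065,.0003)[0],.01); hold(.3); print(observe()['ft_force']@B[:3,:3])
gripper_to(.06); hold(.3)
a=B[:3,:3]@np.array([np.sin(L),0,-np.cos(L)])
p=observe()['eef_pos']; move_l(p-.085*a,.1)
move_l(observe()['eef_pos']+[-.05,.12,.05],.2); print(observe()['time_s'])
grab('top','top6');grab('side','side6')
vv,uu=np.mgrid[:384,:512]
for k in(2,5,6):
    im=np.load(f'top{k}.npz')['im'].astype(float); w=np.clip((im[...,0]+im[...,1])/2-im[...,2],0,None); print(k,[round((uu[v,205:228]*w[v,205:228]).sum()/w[v,205:228].sum(),2) for v in(182,185,188,190)],[round(float(np.interp(60,w[v,205:222],uu[v,205:222])),2) for v in(163,168,173)])
f=lambda k:[np.load(f'top{k}.npz')['im'][140:205,190:270],np.load(f'side{k}.npz')['im'][180:240,235:325]]
cv2.imwrite('pics/v6.png',np.hstack([cv2.resize(x,(390,320)) for x in f(6)])[:,:,::-1])
E
```

```text
[ 0.14128654 -0.06565405  1.48391846]
27.2417
2 [np.float64(218.78), np.float64(219.3), np.float64(220.0), np.float64(220.17)] [214.13, 215.11, 216.09]
5 [np.float64(216.62), np.float64(217.32), np.float64(217.79), np.float64(216.58)] [211.68, 212.67, 213.67]
6 [np.float64(216.56), np.float64(217.39), np.float64(217.96), np.float64(218.22)] [211.66, 212.65, 213.68]
```

View pics/v6.png

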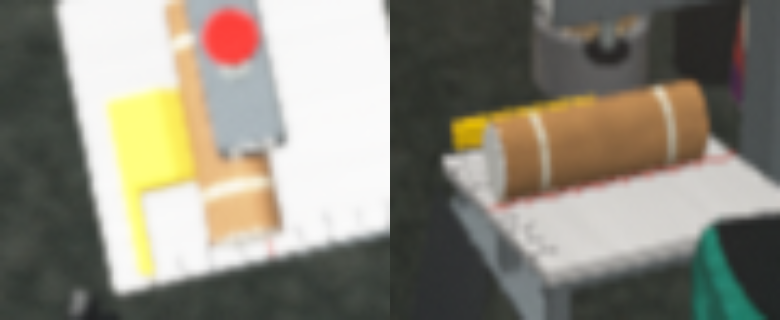

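```bash
python3 - <<'E'
from pose import *
L=np.radians(25); g=np.array((-.074,.026,.027)); s=-1; B=bed(); a=B[:3,:3]@np.array([np.sin(L),0,-np.cos(L)])
K=lambda y,z:tool(bed()@tr(0,y,z),g,L,s)
err=lambda:(observe()['eef_pos']-K(.043,0)[0])@B[:3,:3]
y0=.043+.0063; p,r=K(y0,.0006)
gripper_to(.028,40)
movep(p-.08*a,r); print('in',move_l(p,.1,max_force=6),err())
gripper_to(0,40); print(observe()['opening'],err())
print(move_l(K(.043,.0006)[0],.008,max_force=8),err(),observe()['ft_force']@B[:3,:3]); hold(.3)
gripper_to(.028); hold(.2)
move_l(observe()['eef_pos']-.08*a,.1)
move_l(observe()['eef_pos']+[-.07,.12,.05],.2); print(observe()['time_s'])
grab('top','top7');grab('side','side7')
vv,uu=np.mgrid[:384,:512]
for k in(2,6,7):
    im=np.load(f'top{k}.npz')['im'].astype(float); w=np.clip((im[...,0]+im[...,1])/2-im[...,2],0,None); print(k,[round((uu[v,205:228]*w[v,205:228]).sum()/w[v,205:228].sum(),2) for v in(182,185,188,190)],[round(float(np.interp(60,w[v,205:222],uu[v,205:222])),2) for v in(163,168,173)])
f=lambda k:[np.load(f'top{k}.npz')['im'][140:205,190:270],np.load(f'side{k}.npz')['im'][180:240,235:325]]
cv2.imwrite('pics/v7.png',np.hstack([cv2.resize(x,(390,320)) for x in f(7)])[:,:,::-1])
# tube silhouette in side view, bed frame
D=np.load('side7.npz'); h=cv2.cvtColor(D['im'],cv2.COLOR_RGB2HSV); P=cloud('side',D['d']); l=(P-B[:3,3])@B[:3,:3]
M=(l[...,2]>.008)&(l[...,2]<.06)&(abs(l[...,0])<.11)&(abs(l[...,1])<.06)&~yellow(D['im'])
b=l[M&(h[...,0]>5)&(h[...,0]<18)&(h[...,1]>90)]; print('orange bed-frame 1/99%',np.percentile(b,[1,99],axis=0).round(4).tolist())
D=np.load('top7.npz'); h=cv2.cvtColor(D['im'],cv2.COLOR_RGB2HSV);P=cloud('top',D['d']); l=(P-B[:3,3])@B[:3,:3]
b=l[(l[...,2]>.02)&(l[...,2]<.06)&(l[...,0]<-.055)&(l[...,0]>-.12)&(abs(l[...,1])<.045)]; print('top tube end',np.percentile(b,[1,50,99],axis=0).round(4).tolist())
E
```

```text
in False [0.00032785 0.00649972 0.00136337]
0.008788933504808064 [0.00042028 0.00633152 0.00149075]
False [8.22874774e-04 2.55484195e-05 1.36804348e-03] [-0.32179285  4.22563873  5.22452539]
33.0167
2 [np.float64(218.78), np.float64(219.3), np.float64(220.0), np.float64(220.17)] [214.13, 215.11, 216.09]
6 [np.float64(216.56), np.float64(217.39), np.float64(217.96), np.float64(218.22)] [211.66, 212.65, 213.68]
7 [np.float64(218.81), np.float64(219.32), np.float64(220.03), np.float64(220.24)] [213.83, 214.81, 215.83]
orange bed-frame 1/99% [[-0.077, -0.0306, 0.0085], [0.0771, -0.0009, 0.0488]]
top tube end [[-0.0808, -0.0223, 0.0228], [-0.0693, -0.0007, 0.0454], [-0.0553, 0.0259, 0.0541]]
```

View pics/v7.png

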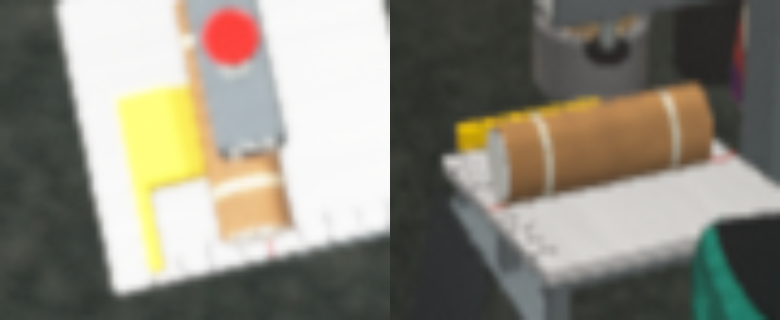

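```bash
python3 - <<'E'
from pose import *
F=se2(GO[0],GO[1],.265,GY); s=-1
K=lambda z:tool(F,(0,0,z),0,s,0)
p=observe()['eef_pos']; move_l(np.r_[p[:2],.34],.25); gripper_to(0)
movep(*K(.05)); hold(.3); f0=observe()['ft_force'][2]
print('touch',move_l(K(-.028)[0],.04,max_force=9),observe()['eef_pos']-K(0)[0],observe()['ft_force'][2]-f0)
print('press',move_l(K(-.042)[0],.015,max_force=6),observe()['eef_pos']-K(0)[0],observe()['ft_force'][2]-f0,observe()['time_s'])
E
```

```text
touch False [-3.92130235e-05 -7.83346990e-06 -2.80493375e-02] 2.251319835456338
press True [-5.90019355e-05 -3.54420901e-06 -3.55440302e-02] 3.561977313511622 38.3417<stdin>:5: UserWarning: Gimbal lock detected. Setting third angle to zero since it is not possible to uniquely determine all angles.
<stdin>:6: UserWarning: Gimbal lock detected. Setting third angle to zero since it is not possible to uniquely determine all angles.
<stdin>:7: UserWarning: Gimbal lock detected. Setting third angle to zero since it is not possible to uniquely determine all angles.
```

```bash
python3 - <<'E'
from pose import *
p=observe()['eef_pos']; move_l(p+[0,0,.08],.06); move_l(observe()['eef_pos']+[-.22,.15,.03],.2); hold(.5)
B=bed()
im,d=grab('top','top8');im2,d2=grab('side','side8'); print(observe()['time_s'])
vv,uu=np.mgrid[:384,:512]
for k in(7,8):
    D=np.load(f'top{k}.npz');q=cloud('top',D['d']); i=D['im'].astype(int); m=(i[...,0]-i[...,1]>90)&(abs(uu-238)<14)&(abs(vv-148)<14)&(q[...,2]>.215); print(k,'knob z',np.median(q[m],0),m.sum())
    w=np.clip((i[...,0]+i[...,1])/2-i[...,2],0,None); print([round(float(np.interp(60,w[v,205:222],uu[v,205:222])),2) for v in(163,168,173)])
    l=(q-B[:3,3])@B[:3,:3];b=l[(l[...,2]>.02)&(l[...,2]<.06)&(l[...,0]<-.055)&(l[...,0]>-.12)&(abs(l[...,1])<.045)]; print(np.percentile(b,[1,50,99],axis=0).round(4).tolist())
cv2.imwrite('pics/v8.png',np.hstack([cv2.resize(im[90:220,180:320],(390,362)),cv2.resize(im2[130:270,220:350],(390,400))[:362]])[:,:,::-1])
E
```

```text
41.925
7 knob z [0.66105818 0.06899939 0.26510533] 101
[213.83, 214.81, 215.83]
[[-0.0808, -0.0223, 0.0228], [-0.0693, -0.0007, 0.0454], [-0.0553, 0.0259, 0.0541]]
8 knob z [0.66178427 0.07028967 0.22904595] 95
[213.77, 214.77, 215.81]
[[-0.0808, -0.0223, 0.0212], [-0.0694, -0.0006, 0.0447], [-0.0557, 0.0256, 0.0554]]
```

View pics/v8.png

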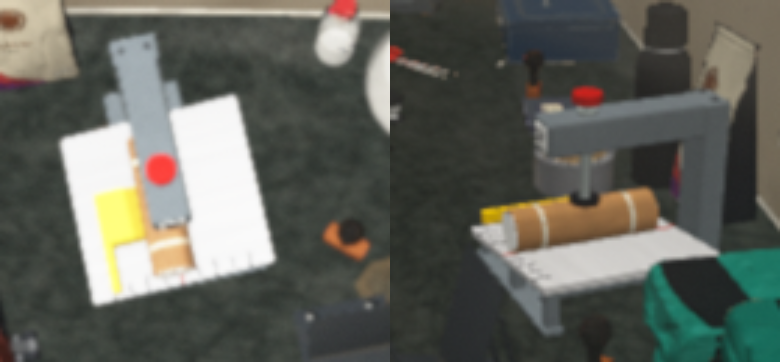

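The foot rests on the middle of the tube, the knob is 36 mm lower, and neither chock nor tube has moved. I'm handing the job in.

```bash
python3 -c "
from plant import *
job_done()"
```

```text
the job is handed in; nothing more can be done
```

The job is done and handed in at about 42 s of the 72 s allowed. The chock was placed first, then the tube laid along the red line against it. The knob was pushed down until the foot rested on the tube.

**One slip, mended:** while pressing the tube against the chock, I pushed the chock about 7 mm downhill. I let the tube go there, resting against the chock, and it stayed put. I then gripped the chock's handle and moved it back uphill with the tube still leaning on it. That left the chock within about 1 mm of where I first placed it.

**Last checks, with the arm clear:**
- **Foot:** the knob came down 36 mm and stayed there; about 35 mm was expected. The side picture shows the foot on the middle of the tube.
- **Tube:** its front end is at x about -81 mm and its axis within about 2 mm of the red line. It did not move when the foot came down.
- **Chock:** it also did not move when the foot came down.
- **Other things:** I planned the paths clear of them and none looked disturbed in the pictures I viewed, but I did not measure them again.

**Disagreement:** the side camera put points on the bed 8 to 10 mm farther uphill than the top camera did. I used the top camera for y. Earlier, measured in the side picture alone, the chock's toe was about 11 mm from the red line, against 12 mm intended.

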